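# Store the sample jar in the blocked blue drawer

### The arm

A 6-joint arm with a two-finger parallel gripper is mounted at the origin on the work surface. World frame = base frame: x ahead of the robot, y to its left, z up, the work surface at z = 0. Lengths are in m, angles in degrees, forces in N, time in s.
With the tool pointing down it reaches from about 0.35 to 0.875 m from the base axis. Payload 4.2 kg.
Tool frame: the origin (TCP) lies at the very end of the fingers, on their centre line; the grasp point (between the pads) lies 19 mm behind it; z points along the fingers, y is the line along which they close (so a half turn about z gives the same grasp; the last joint's range is limited). The gripper opens to 87 mm and grips with 3 to 60 N. Pads are 19 mm wide; open, the fingers measure 117 mm over their backs; the gripper's body (75 mm by 190 mm) begins 51 mm behind the grasp point.
Start: joints at [78.53, 22.042, 0.453, 0, -68.411, -14.817], TCP at [0.277, 0.56, 0.223] pointing down, gripper open.
Joint ranges: [-179.83, 179.83], [-69.29, 118.12], [-61.27, 80.66], [-181.25, 117.63], [-171.15, -9.14], [-177.46, 177.46]. Speed limits (degrees/s): [159.86, 159.86, 180, 180, 180, 180].

### API

Orientations are given as a 3x3 rotation matrix whose columns are the frame's x, y, z axes.
In Python, from station import sense, cams, r gives the robot as it stands. The module is installed in compiled form; this text tells all that it offers.
- The arm moves only by the tool step_arm, never from a script. Its argument "targets" is text: rows parted by semicolons, each of 4 numbers parted by spaces: the shift along the tool's x, y, z in cm, then the turn about the tool's z in degrees. In form: x y z turn; .... A call has 1 to 12 rows; each row shifts and turns the commanded pose from where the row before left it, along the tool's axes as they then stand; what a row does not reach is not made up. A row lasts 1/12 s, in which the tool goes at most 41.7 mm and 7.16 degrees, less where a joint would pass 70% of its speed; a pose out of reach is approached as far as the arm can. A call with a gripper value outside its range is refused whole. "claw" is the finger opening in cm, from 0 to 8.7, set as the call begins (left out, the last holds). The fingers move at their own pace and stop on an object; the grip force is fixed at half the most. Time passes only in rows, so rows that do not move let the fingers close. It gives the time, the measured TCP pose, the force, the opening and the grip force at its end, in the units of the state.
- sense(): the state, without advancing time (a new reading comes with each control period).
- cams.capture(name): name is "side" or "top"; returns a dict with "frame" (420x560x3 uint8, blue, green, red), "vertical_fov" (degrees; the focal length in pixels is half the picture's height over the tangent of half this angle, whatever the lens; pixels are square), "cx", "cy" (the principal point, pixels), "eye" and "rotation" of the camera in the world. Camera axes: x right, y down, z forward; pixel columns grow to the right and rows downward; lengths in m; the calibration is good to about 2 mm. A picture is of the moment at which its call begins. There is no depth.
- r.finish_job(): hands the job in; it is judged then, once.
The state is a dict: "time_s": time; "joints": joint angles; "joint_velocities": joint speeds; "effort": joint torques, N m; "tcp_pos": TCP position; "ee_rot": TCP orientation; "wrist_force": force on the tool from outside, world axes, zero at the start; "moment": the same for the moment, N m; "gripper_width": opening from 0.0 (shut) to 1.0 (fully open); "gripper_force": force on a finger pad.
Only numpy, scipy, OpenCV 4.12 (cv2) and the standard library are available. Lean on these libraries where they do the work, as an engineer would, in place of code of your own. Each camera call takes 0.05 s, during which the arm holds its last target. There are 200 camera calls.

### The job

Put the orange-capped sample jar away in the blue drawer unit: slide the tube rack standing in front of it out of the drawer's way (keep the rack upright on the bench, and do not let the drawer push it), pull the blue drawer open by its handle, set the jar down gently and upright in the drawer's empty front compartment, and push the drawer fully shut without slamming. Leave the white unit's drawer closed and the three other bottles where they stand.

Things in the scene. Friction and masses are not known exactly. Their poses are not given: they have to be found in the camera images.
- blue_unit: the blue bench-top drawer unit (top, sides and drawer front blue), 240 (x, depth) x 170 (y, width) x 130 mm (z), fixed to the bench. Origin: on the bench, midway along the foot of its front, straight below the shut drawer's front face; the unit reaches 240 mm from there along its own +x (away from the drawer front). The drawer slides out along its own -x.
- blue_drawer (a joint): how far the blue drawer is out, m: 0 shut, 0.165 the stop. Slide friction about 2.5 N plus 6 N per m/s; it stays where it is left and has no latch.
- blue_handle (a point): middle of the blue drawer's steel handle: round bar 11 mm thick, 90 mm long along the unit's y, joined to the drawer front at each end. Its axis is 42 mm before the drawer's front face (36 mm of clear room behind the bar, open above and below), 92 mm above the bench, 38 mm below the unit's top. Moves with the drawer; axes as the unit's.
- blue_spot (a point): floor centre of the blue drawer's empty front compartment, 22 mm above the bench; moves with the drawer, axes as the unit's. Compartment: 114 mm in x, 128 mm in y, open above; side walls rise 84 mm above its floor, drawer front 100 mm, cross wall behind 70 mm (slide boxes beyond it). Drawer shut: at x = +0.078 m in the unit's frame, under the unit's top; it comes out as the drawer opens.
- white_unit: a white drawer unit of the same make and size, fixed to the bench; origin and axes as for the blue one. Not to be used.
- white_drawer (a joint): how far the white unit's drawer is out, m; starts at 0 and is to stay shut (within 15 mm).
- rack: loose yellow rack with nine capped tubes fixed in it, 0.25 to 0.5 kg, 74 (x) x 100 (y) x 80 mm (z) over the caps; the yellow block is 50 mm tall with upright flat sides, the caps above fill a 60 x 88 mm field. Origin: centre of its underside. It starts in the blue drawer's path, about 0.1 m before the handle, long side roughly along the handle.
- jar: the sample jar to store: cream-white round jar with an orange cap, 50 mm across and 75 mm tall, 0.1 to 0.25 kg, loose, upright on the bench in front of the white unit. Origin: centre of its underside.
- vial: bystander: small amber glass vial with a black cap, 36 mm across and 60 mm tall, standing close to the jar (about 75 mm between centres). Origin: centre of its underside.
- reagent: bystander: white reagent jar with a blue cap, 70 mm across and 85 mm tall, at the outer left or outer right of the bench. Origin: centre of its underside.
- flask: bystander: slim amber bottle with a white cap, 44 mm across and 85 mm tall, between the two units. Origin: centre of its underside.
- form: flat paper form 100 x 75 mm, 1 mm thick, lying on the bench on the side away from the reagent jar; no obstacle, things may be slid over it. Origin: its centre.
Mind the look-alikes: they are no part of the job. Of the things like the rack, leave any that is black or purple; of the rest the smaller one is meant.

How it is judged (in metres and radians):
On the way, in this order (a step that is already met when the one before it is completed fails the run):
1. the blue drawer is pulled open by at least 80 mm (value of joint blue_drawer above 0.08 m), for 0.2 s.
2. the jar stands upright and released on the floor of the open blue drawer's front compartment (x of jar in the frame of blue_spot between -0.045 and 0.045 m and y of jar in the frame of blue_spot between -0.05 and 0.05 m and z of jar in the frame of blue_spot between -0.008 and 0.008 m and angle between jar's own z axis and vertical below 0.15 rad and value of joint blue_drawer above 0.08 m and contact force between the fingers and jar below 0.3 N), for 0.2 s.
At the end, for the whole second after the job is handed in: Blue drawer shut within 5 mm; jar at rest, upright (0.15 rad) on the floor (8 mm) of its front compartment; rack upright on the bench (0.1 rad); white drawer shut (15 mm); vial, reagent jar and slim bottle standing (0.2 rad) within 30 mm of their starts (value of joint blue_drawer below 0.005 m and x of jar in the frame of blue_spot between -0.045 and 0.045 m and y of jar in the frame of blue_spot between -0.05 and 0.05 m and z of jar in the frame of blue_spot between -0.008 and 0.008 m and angle between jar's own z axis and vertical below 0.15 rad and linear speed of jar below 0.02 m/s and value of joint white_drawer below 0.015 m and angle between rack's own z axis and vertical below 0.1 rad and height (world z) of rack below 0.008 m and distance of each of vial, reagent, flask from where it was at the start of the episode below 0.03 m and angle between each of vial, reagent, flask's own z axis and vertical below 0.2 rad); the robot touches nothing.
It fails at once if the blue drawer or its handle presses on the rack with more than 2 N (contact force between blue_drawer and rack above 2 N).
It fails at once if the rack tips over (more than 0.4 rad) (angle between rack's own z axis and vertical above 0.4 rad).
It fails at once if the jar is dropped or flung: it moves faster than 0.45 m/s untouched by the fingers (a fall of about 10 mm, or a slammed drawer) (linear speed of jar above 0.45 m/s and contact force between the fingers and jar below 0.1 N).
It fails at once if the white drawer is opened by more than 30 mm (value of joint white_drawer above 0.03 m).
It fails at once if a bystander bottle is moved more than 30 mm or tipped over (distance of any of vial, reagent, flask from where it was at the start of the episode above 0.03 m or angle between any of vial, reagent, flask's own z axis and vertical above 0.5 rad).
It also fails if it takes over 72 s, if anything falls off the work surface, if the arm or the gripper's body presses on something with over 40 N, if the wrist force passes 120 N, or if a joint passes its speed limit or range.

## Working session

There is one attempt and no reset: what is moved stays moved. The work goes in short steps, Python scripts to look and compute and a tool call to move; the robot and the scene stay as the last step left them, time stands still between calls to the robot, and variables do not carry over. Pictures are saved under pics/ and viewed, at most 13 in all, crops included, and the job is handed in when it is done.

Besides the shell and the picture viewer there is one more tool, called after "Request:" as a command line: name --argument value ..., lists and objects as JSON in quotes. step_arm: Moves the arm, as the interface text tells. Its arguments: {"type":"object","properties":{"targets":{"type":"string"},"claw":{"type":"number"}},"required":["targets"]}

```bash
mkdir -p pics
cat > h.py <<'E'
import numpy as np, cv2
from station import sense, cams, r
def cap(n,fn=None):
    c=cams.capture(n)
    if fn: cv2.imwrite('pics/'+fn,c['frame'])
    return c
def ray(c,u,v):
    f=c['frame'].shape[0]/2/np.tan(np.radians(c['vertical_fov'])/2)
    d=np.array(c['rotation'])@np.array([(u-c['cx'])/f,(v-c['cy'])/f,1.])
    return np.array(c['eye']),d
def onz(c,u,v,z):
    e,d=ray(c,u,v); return e+d*(z-e[2])/d[2]
def proj(c,p):
    f=c['frame'].shape[0]/2/np.tan(np.radians(c['vertical_fov'])/2)
    q=np.array(c['rotation']).T@(np.array(p)-np.array(c['eye'])); return f*q[0]/q[2]+c['cx'],f*q[1]/q[2]+c['cy']
E
python3 - <<'E'
from h import *
for n in('top','side'):
    c=cap(n,n+'1.png'); print(n,c['vertical_fov'],c['cx'],c['cy'],c['eye'],np.round(c['rotation'],3).tolist())
s=sense(); print(s['time_s'],np.round(s['ee_rot'],3).tolist(),s['gripper_width'])
E
```

```text
top 49.103044795503735 272.9512147514831 213.47938839642086 [ 0.41741419 -0.01918808  1.42306485] [[-0.025, -0.995, 0.095], [-1.0, 0.023, -0.021], [0.019, -0.096, -0.995]]
side 50.36284586105631 283.3426069652102 209.66579724373014 [-0.06354748 -0.9778035   0.7601018 ] [[0.852, -0.263, 0.453], [-0.524, -0.442, 0.728], [0.009, -0.858, -0.514]]
0.1 [[0.897, -0.443, -0.001], [-0.443, -0.897, -0.002], [0.0, 0.002, -1.0]] 0.9989335339244463
```

View pics/top1.png

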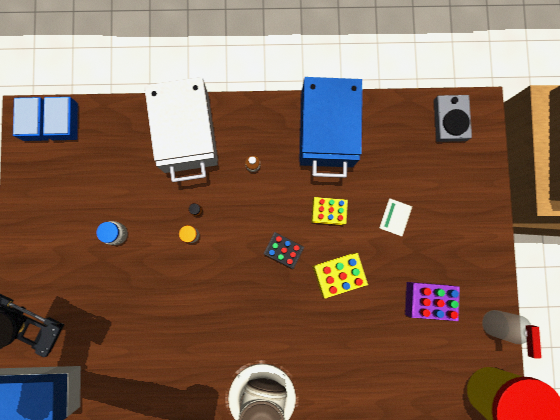

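View pics/side1.png

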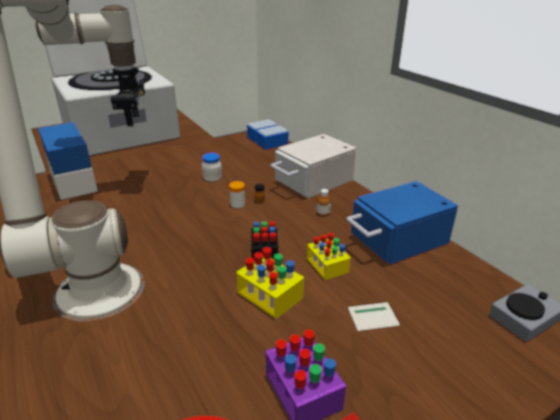

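Four rack-like items appear in the top view: small yellow (330,210), large yellow (342,275), black (284,250) and purple (433,301). The one meant is the small yellow at (330,210): it is not black or purple, it is the smaller yellow one, and it stands in front of the blue handle (330,170). The jar has the orange cap (188,234), the vial is at (194,209), the flask at (252,162) and the reagent jar at (110,233).

```bash
cat > m.py <<'E'
from h import *
def blobs(c,lo,hi,amin=30):
    m=cv2.inRange(cv2.cvtColor(c['frame'],cv2.COLOR_BGR2HSV),lo,hi)
    m=cv2.morphologyEx(m,cv2.MORPH_CLOSE,np.ones((5,5)))
    k,_=cv2.findContours(m,cv2.RETR_EXTERNAL,cv2.CHAIN_APPROX_NONE)
    return sorted([x for x in k if cv2.contourArea(x)>amin],key=cv2.contourArea,reverse=True)
def rect(c,k,z):
    p=np.array([onz(c,*q,z)[:2] for q in k[:,0,:]],np.float32)
    return np.round(cv2.minAreaRect(p)[0],4),np.round(cv2.minAreaRect(p)[1],3),round(cv2.minAreaRect(p)[2],1)
E
python3 - <<'E'
from m import *
c=cap('top')
for nm,lo,hi,z in(('yellow',(22,120,120),(35,255,255),.05),('blue',(105,150,60),(118,255,255),.13),('orange',(8,150,120),(21,255,255),.075),('dark',(0,0,0),(179,255,40),.06)):
    for k in blobs(c,lo,hi)[:8]:
        x,y,w,h=cv2.boundingRect(k); print(nm,(x,y,w,h),*rect(c,k,z))
s=cap('side')
for k in blobs(s,(8,150,120),(21,255,255))[:4]: print('s orange',cv2.boundingRect(k))
print('top eye view of handle ends z=.092', [np.round(onz(c,*p,.092),3) for p in((314,176),(346,177))],'vial',onz(c,194,208,.06).round(3),'flask',onz(c,252,160,.085).round(3))
f=c['frame']; a=cv2.resize(f[70:300,140:400],None,fx=3,fy=3,interpolation=cv2.INTER_CUBIC)[:, :780]; 
cv2.imwrite('pics/c1.png',cv2.resize(f[70:300,150:410],(678,600),interpolation=cv2.INTER_CUBIC))
E
```

```text
yellow (314, 253, 55, 46) [ 0.361  -0.2451] [0.104 0.139] 15.8
yellow (312, 197, 36, 28) [ 0.5533 -0.219 ] [0.104 0.078] 83.9
yellow (180, 226, 15, 16) [0.4948 0.2092] [0.042 0.045] 89.5
blue (301, 77, 61, 83) [ 0.8145 -0.2229] [0.172 0.24 ] 86.6
blue (0, 382, 54, 38) [0.0506 0.63  ] [0.147 0.096] 88.3
blue (13, 97, 64, 44) [0.8298 0.5979] [0.126 0.178] 0.1
blue (97, 222, 22, 21) [0.4998 0.4174] [0.059 0.056] 88.6
blue (436, 310, 8, 8) [ 0.25   -0.5042] [0.02  0.019] 62.0
blue (451, 290, 8, 7) [ 0.3055 -0.5493] [0.02  0.017] 88.5
orange (530, 86, 30, 130) [ 0.7208 -0.8833] [0.09  0.397] 88.4
orange (147, 225, 87, 24) [0.4875 0.1964] [0.062 0.25 ] 1.3
orange (343, 389, 52, 15) [ 0.0126 -0.3093] [0.032 0.148] 9.8
orange (333, 228, 58, 15) [ 0.4765 -0.3071] [0.031 0.169] 5.2
orange (21, 236, 52, 15) [0.4767 0.6106] [0.03  0.147] 6.9
orange (513, 224, 47, 5) [ 0.4907 -0.8285] [0.138 0.012] 88.6
orange (311, 390, 33, 17) [ 0.0179 -0.1911] [0.029 0.094] 18.4
orange (245, 156, 14, 12) [0.7031 0.0122] [0.039 0.033] 88.8
dark (0, 294, 65, 63) [0.2272 0.685 ] [0.206 0.134] 63.9
dark (434, 99, 35, 43) [ 0.8233 -0.6018] [0.103 0.132] 89.9
dark (248, 378, 38, 14) [ 0.0563 -0.0184] [0.109 0.028] 77.7
s orange (228, 180, 18, 12)
s orange (310, 232, 25, 25)
s orange (261, 256, 17, 27)
s orange (319, 196, 11, 7)
top eye view of handle ends z=.092 [array([ 0.652, -0.171,  0.092]), array([ 0.647, -0.265,  0.092])] vial [0.57  0.186 0.06 ] flask [0.705 0.01  0.085]
```

View pics/c1.png

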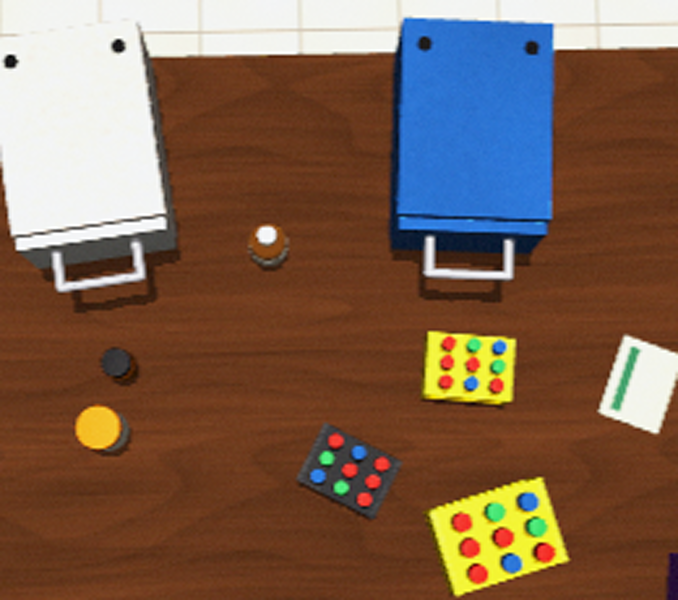

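The crop confirms the target: the small yellow rack at crop (470,367), directly in front of the blue handle at crop (468,273). I'll turn the tool first, then move above the rack.

Request:
step_arm --targets "0 0 0 6.9; 0 0 0 6.9; 0 0 0 6.9; 0 0 0 6.9; 0 0 0 6.9; 0 0 0 6.9; 0 0 0 6.9; 0 0 0 6.9; 0 0 0 6.9; 0 0 0 6.9" --claw 8.7

```text
time_s: 1.03
tcp_pos: [0.2767, 0.5602, 0.2222]
ee_rot: [[-0.098, -0.995, -0.0], [-0.995, 0.098, -0.001], [0.001, 0.0, -1.0]]
wrist_force: [0.3, -1.0, -0.2]
gripper_width: 1.001
gripper_force: 0.0
```

```bash
cat > go.py <<'E'
import sys
from h import *
# go.py x y z [yaw of tool y]: shift still to go in tool axes (cm), turn needed
s=sense(); R=np.array(s['ee_rot']); p=np.array(s['tcp_pos'])
t=np.array([float(a) for a in sys.argv[1:4]]); d=R.T@(t-p)*100
yaw=np.degrees(np.arctan2(R[1,1],R[0,1]))
print('t',s['time_s'],'p',p.round(4),'yawY',yaw.round(1),'shift cm',d.round(2),'rows>=',np.ceil(np.linalg.norm(d)/4.17),'F',np.round(s['wrist_force'],1),'w',round(s['gripper_width']*8.7,2),'gf',round(float(np.max(s['gripper_force'])),1),'j',np.round(s['joints'],0))
if len(sys.argv)>4: print('turn',round((yaw-float(sys.argv[4])+90)%180-90,1))
E
python3 go.py 0.555 -0.218 0.15 -5.5
```

```text
t 1.0333 p [0.2767 0.5602 0.2222] yawY 174.4 shift cm [ 74.71 -35.34   7.26] rows>= 20.0 F [ 0.3 -1.  -0.2] w 8.7 gf 0.0 j [ 79.  22.   0.  -0. -68. -84.]
turn -0.1
```

Request:
step_arm --targets "3.11 -1.47 0 0; 3.11 -1.47 0 0; 3.11 -1.47 0 0; 3.11 -1.47 0 0; 3.11 -1.47 0 0; 3.11 -1.47 0 0; 3.11 -1.47 0 0; 3.11 -1.47 0 0; 3.11 -1.47 0 0; 3.11 -1.47 0 0; 3.11 -1.47 0 0; 3.11 -1.47 0 0"

```text
time_s: 2.03
tcp_pos: [0.4181, 0.1708, 0.2227]
ee_rot: [[-0.092, -0.996, 0.0], [-0.996, 0.092, 0.0], [-0.0, -0.0, -1.0]]
wrist_force: [-0.0, -0.1, -0.3]
gripper_width: 0.998
gripper_force: 0.0
```

Request:
step_arm --targets "3.11 -1.47 0.6 0; 3.11 -1.47 0.6 0; 3.11 -1.47 0.6 0; 3.11 -1.47 0.6 0; 3.11 -1.47 0.6 0; 3.11 -1.47 0.6 0; 3.11 -1.47 0.6 0; 3.11 -1.47 0.6 0; 3.11 -1.47 0.6 0; 3.11 -1.47 0.6 0; 3.11 -1.47 0.6 0; 3.11 -1.47 0.6 0"

```text
time_s: 3.03
tcp_pos: [0.5595, -0.2171, 0.15]
ee_rot: [[-0.092, -0.996, -0.0], [-0.996, 0.092, 0.0], [-0.0, 0.0, -1.0]]
wrist_force: [0.3, 1.5, 0.6]
gripper_width: 0.997
gripper_force: 0.0
```

```bash
python3 go.py 0.555 -0.218 0.033 -5.5
python3 - <<'E'
from h import *
c=cap('top'); s=cap('side')
a=cv2.resize(c['frame'][130:260,260:420],(480,390)); b=cv2.resize(s['frame'][170:300,260:420],(480,390))
b=cv2.resize(b,(320,390)) if 0 else b
cv2.imwrite('pics/c2.png',cv2.resize(np.hstack([a,b]),(800,325)))
E
```

```text
t 3.0333 p [ 0.5595 -0.2171  0.15  ] yawY 174.7 shift cm [ 0.13  0.44 11.7 ] rows>= 3.0 F [0.3 1.5 0.6] w 8.68 gf 0.0 j [ -6.  23.  -9.  -0. -58.   0.]
turn 0.2
```

View pics/c2.png

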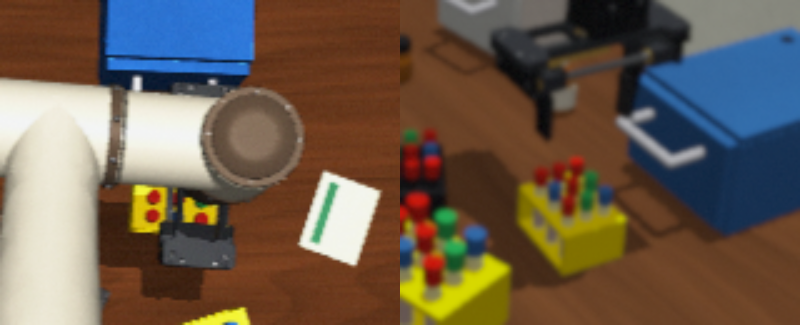

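The gripper hangs above the small rack with its long side across the rack's depth, at crop (197,210). The body passes above the handle, so I'll descend.

Request:
step_arm --targets "0.4 0.4 1.7 0; 0 0 2 0; 0 0 2 0; 0 0 1.5 0; 0 0 1 0; 0 0 1 0; 0 0 0.5 0; 0 0 0.5 0; 0 0 0.5 0; 0 0 0.5 0; 0 0 0.5 0; 0 0 0 0"

```text
time_s: 4.13
tcp_pos: [0.5544, -0.2189, 0.0327]
ee_rot: [[-0.092, -0.996, -0.001], [-0.996, 0.092, 0.0], [-0.0, 0.001, -1.0]]
wrist_force: [-0.2, -0.1, -0.8]
gripper_width: 1.001
gripper_force: 0.0
```

Request:
step_arm --targets "0 0 0 0; 0 0 0 0; 0 0 0 0; 0 0 0 0; 0 0 0 0; 0 0 0 0; 0 0 0 0; 0 0 0 0" --claw 6.8

```text
time_s: 4.8
tcp_pos: [0.555, -0.219, 0.0339]
ee_rot: [[-0.092, -0.996, 0.0], [-0.996, 0.092, -0.0], [0.0, -0.0, -1.0]]
wrist_force: [-0.8, -0.1, 3.3]
gripper_width: 0.849
gripper_force: 30.0
```

Request:
step_arm --targets "0.5 0 0 0; 1 0 0 0; 1.7 0 0 0; 2 0 0 0; 2 0 0 0; 2 0 0 0; 2 0 0 0; 2 0 0 0; 2 0 0 0; 1.5 0 0 0; 1 0 0 0; 0.3 0 0 0"

```text
time_s: 5.8
tcp_pos: [0.5383, -0.3999, 0.0339]
ee_rot: [[-0.094, -0.996, 0.001], [-0.996, 0.094, -0.0], [0.0, -0.001, -1.0]]
wrist_force: [1.1, 4.7, 5.7]
gripper_width: 0.848
gripper_force: 30.0
```

Request:
step_arm --targets "0 0 0 0; 0 0 0 0; 0 0 0 0; 0 0 0 0; 0 0 0 0; 0 0 0 0" --claw 8.7

```text
time_s: 6.3
tcp_pos: [0.5383, -0.398, 0.0334]
ee_rot: [[-0.092, -0.996, -0.0], [-0.996, 0.092, 0.0], [-0.0, 0.0, -1.0]]
wrist_force: [-0.1, 0.4, -0.6]
gripper_width: 0.997
gripper_force: 0.0
```

Request:
step_arm --targets "0 0 -0.5 0; 0 0 -1 0; 0 0 -1.5 0; 0 0 -3 0; 0 0 -3 0; 0 0 -3 0; 0 0 -3 0; 0 0 0 0"

```text
time_s: 6.97
tcp_pos: [0.5416, -0.4006, 0.1931]
ee_rot: [[-0.091, -0.996, 0.013], [-0.996, 0.091, -0.009], [0.008, -0.014, -1.0]]
wrist_force: [1.0, -1.6, 1.3]
gripper_width: 1.002
gripper_force: 0.0
```

```bash
python3 go.py 0.650 -0.217 0.15 -3.3
python3 - <<'E'
from m import *
c=cap('top'); s=cap('side')
a=c['frame'][130:290,250:450]; b=s['frame'][170:330,260:460]
cv2.imwrite('pics/c3.png',cv2.resize(np.hstack([a,b]),(800,320),interpolation=cv2.INTER_CUBIC))
# handle bar, side & top bright low-sat pixels
h=cv2.cvtColor(s['frame'],cv2.COLOR_BGR2HSV); m=cv2.inRange(h,(0,0,150),(179,70,255))[205:245,340:390]
v,u=np.nonzero(m); print('side handle px',u.min()+340,u.max()+340,v.min()+205,v.max()+205)
for p in((.65+.0026,-.172,.092),(.65-.0026,-.262,.092)): print('pred side',np.round(proj(s,p),1),'pred top',np.round(proj(c,p),1))
E
```

```text
t 6.9667 p [ 0.5416 -0.4006  0.1931] yawY 174.8 shift cm [-19.3   -9.07   4.29] rows>= 6.0 F [ 1.  -1.6  1.3] w 8.71 gf 0.0 j [-23.  27.   5.   0. -66.  17.]
turn -1.9
side handle px 365 380 229 234
pred side [348.  219.8] pred top [314.4 175.9]
pred side [367.8 235.8] pred top [345. 177.]
```

View pics/c3.png

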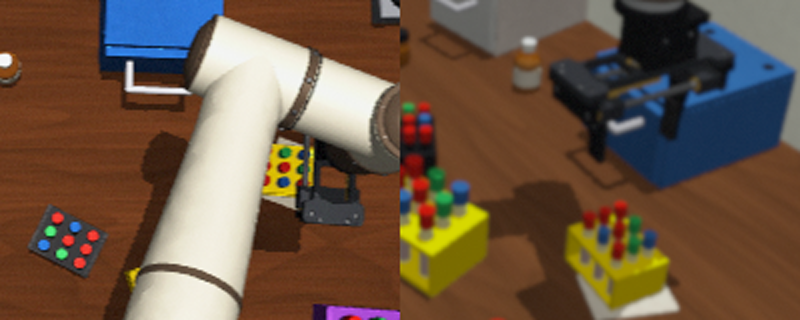

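The rack now stands upright over the form, at right crop (617,265), well to the side of the drawer. Next I'll go above the handle.

Request:
step_arm --targets "-2.4 -1.1 0 -1.9; -2.4 -1.1 0 0; -2.4 -1.1 0.3 0; -2.4 -1.2 0.5 0; -2.4 -1.2 0.7 0; -2.4 -1.2 0.7 0; -2.4 -1.1 0.7 0; -2.4 -1.1 0.7 0; 0 0 0.3 0; 0 0 0 0" --claw 3.6

```text
time_s: 7.9
tcp_pos: [0.6406, -0.2107, 0.1423]
ee_rot: [[-0.057, -0.998, -0.004], [-0.998, 0.057, 0.001], [-0.001, 0.004, -1.0]]
wrist_force: [-0.5, -0.7, 0.5]
gripper_width: 0.426
gripper_force: 0.0
```

```bash
python3 go.py 0.651 -0.217 0.073 -3.3
python3 - <<'E'
from h import *
s=cap('side'); cv2.imwrite('pics/c4.png',cv2.resize(s['frame'][140:280,280:480],(800,560),interpolation=cv2.INTER_CUBIC))
E
```

```text
t 7.9 p [ 0.6406 -0.2107  0.1423] yawY 176.7 shift cm [ 0.57 -1.11  6.92] rows>= 2.0 F [-0.5 -0.7  0.5] w 3.7 gf 0.0 j [ -5.  30.   2.  -0. -62.   1.]
turn 0.0
```

View pics/c4.png

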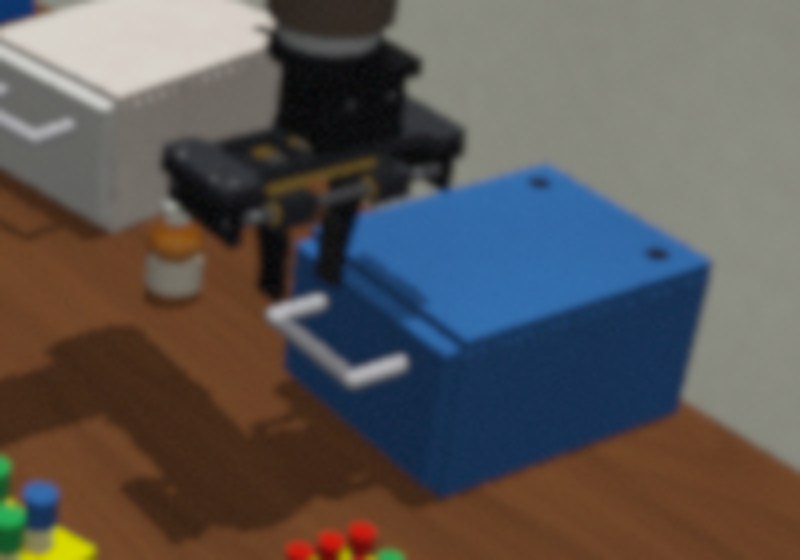

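The fingers hang just above the bar. The bar's corners at side pixels (348,218) and (368,235) match the prediction, so I'll correct and descend.

Request:
step_arm --targets "0.6 -1.1 0 0; 0 0 0 0; 0 0 0.7 0; 0 0 0.8 0; 0 0 0.8 0; 0 0 0.8 0; 0 0 0.8 0; 0 0 0.8 0; 0 0 0.8 0; 0 0 0.7 0; 0 0 0.7 0; 0 0 0 0"

```text
time_s: 8.95
tcp_pos: [0.6509, -0.2187, 0.0734]
ee_rot: [[-0.059, -0.998, -0.003], [-0.998, 0.059, 0.001], [-0.001, 0.003, -1.0]]
wrist_force: [-0.3, -0.1, -1.0]
gripper_width: 0.412
gripper_force: 0.0
```

Request:
step_arm --targets "0 0 0 0; 0 0 0 0; 0 0 0 0; 0 0 0 0; 0 0 0 0; 0 0 0 0; 0 0 0 0; 0 0 0 0" --claw 0.4

```text
time_s: 9.62
tcp_pos: [0.6529, -0.2191, 0.0762]
ee_rot: [[-0.059, -0.998, 0.002], [-0.998, 0.059, -0.001], [0.0, -0.002, -1.0]]
wrist_force: [3.2, -0.9, -0.1]
gripper_width: 0.118
gripper_force: 30.0
```

Request:
step_arm --targets "0 0.4 0 0; 0 0.9 0 0; 0 1.4 0 0; 0 1.6 0 0; 0 1.7 0 0; 0 1.7 0 0; 0 1.7 0 0; 0 1.7 0 0; 0 1.6 0 0; 0 1.5 0 0; 0 1.1 0 0; 0 0.5 0 0"

```text
time_s: 10.62
tcp_pos: [0.4926, -0.2095, 0.0761]
ee_rot: [[-0.059, -0.998, 0.0], [-0.998, 0.059, 0.0], [-0.0, -0.0, -1.0]]
wrist_force: [2.7, 0.6, 0.0]
gripper_width: 0.114
gripper_force: 30.0
```

Request:
step_arm --targets "0 0 0 0; 0 0 0 0; 0 0 0 0; 0 0 0 0; 0 0 0 0; 0 0 0 0" --claw 3.6

```text
time_s: 11.12
tcp_pos: [0.4941, -0.2096, 0.0752]
ee_rot: [[-0.059, -0.998, -0.001], [-0.998, 0.059, 0.0], [-0.0, 0.001, -1.0]]
wrist_force: [-0.4, -0.3, -0.6]
gripper_width: 0.396
gripper_force: 0.0
```

Request:
step_arm --targets "0 0 -0.8 0; 0 0 -1.5 0; 0 0 -2 0; 0 0 -2 0; 0 0 -2 0; 0 0 -2.5 0; 0 0 -2 0; 0 0 0 0"

```text
time_s: 11.78
tcp_pos: [0.4968, -0.2105, 0.209]
ee_rot: [[-0.058, -0.998, 0.01], [-0.998, 0.058, -0.003], [0.002, -0.01, -1.0]]
wrist_force: [0.7, 0.4, -0.3]
gripper_width: 0.415
gripper_force: 0.0
```

```bash
python3 go.py 0.495 0.209 0.2 73
python3 - <<'E'
from m import *
c=cap('top'); s=cap('side')
for p in((188.3,233.7),): print('jar top-est',onz(c,*p,.075).round(4))
for k in blobs(c,(20,120,120),(24,255,255),20)[:4]: print(cv2.boundingRect(k),*rect(c,k,.075))
# jar by triangulation: cap top centre in side ~ (237,187)
j=np.array([.495,.209,.075]); print('pred side cap',np.round(proj(s,j),1),'base',np.round(proj(s,j*[1,1,0]),1))
a=c['frame'][130:290,150:390]; b=s['frame'][150:310,200:440]
cv2.imwrite('pics/c5.png',cv2.resize(np.hstack([a,b]),(800,267),interpolation=cv2.INTER_CUBIC))
E
```

```text
t 11.7833 p [ 0.4968 -0.2105  0.209 ] yawY 176.7 shift cm [-41.87   2.63   0.78] rows>= 11.0 F [ 0.7  0.4 -0.3] w 3.61 gf 0.0 j [ -6.  14. -13.   0. -62.   2.]
turn -76.3
jar top-est [0.4926 0.2012 0.075 ]
(179, 226, 16, 16) [0.4934 0.2064] [0.044 0.044] 88.6
pred side cap [237.  184.2] base [238.  203.9]
```

View pics/c5.png

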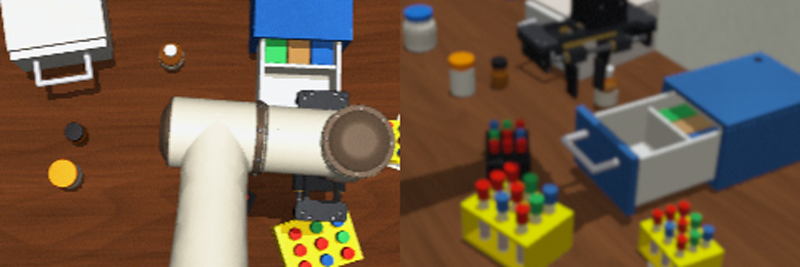

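The drawer is open about 160 mm, its front compartment is empty (right crop (625,140)), and the larger rack is untouched. The jar cap is at top pixel (188,234). I'll turn the tool and go to the jar.

Request:
step_arm --targets "0 0 0 -7.1; 0 0 0 -7.1; 0 0 0 -7.1; 0 0 0 -7.1; 0 0 0 -7.1; 0 0 0 -7.1; 0 0 0 -7.1; 0 0 0 -7.1; 0 0 0 -7.1; 0 0 0 -7.1; 0 0 0 -7.1; 0 0 0 0" --claw 8.7

```text
time_s: 12.88
tcp_pos: [0.4934, -0.2095, 0.2023]
ee_rot: [[0.965, -0.262, -0.003], [-0.262, -0.965, 0.001], [-0.003, 0.0, -1.0]]
wrist_force: [-0.3, -0.3, -1.3]
gripper_width: 0.998
gripper_force: 0.0
```

```bash
python3 go.py 0.493 0.2045 0.14 76
```

```text
t 12.8833 p [ 0.4934 -0.2095  0.2023] yawY -105.2 shift cm [-10.86 -39.94   6.25] rows>= 11.0 F [-0.3 -0.3 -1.3] w 8.68 gf 0.0 j [ -6.  14. -14.  -0. -62.  81.]
turn -1.2
```

Request:
step_arm --targets "-0.9 -3.3 0 0; -0.9 -3.3 0 0; -0.9 -3.3 0 0; -0.9 -3.3 0 0; -0.9 -3.3 0 0; -0.9 -3.3 0 0; -0.9 -3.3 0 0; -0.9 -3.4 0 0; -0.9 -3.4 0 0; -0.9 -3.4 0.5 0; -0.9 -3.4 0.6 0; -0.95 -3.25 0.6 0"

```text
time_s: 13.88
tcp_pos: [0.4942, 0.206, 0.1858]
ee_rot: [[0.964, -0.267, -0.001], [-0.267, -0.964, -0.001], [-0.001, 0.001, -1.0]]
wrist_force: [0.5, 0.1, -0.0]
gripper_width: 1.001
gripper_force: 0.0
```

Request:
step_arm --targets "0 0 0.6 0; 0 0 0.6 0; 0 0 0.6 0; 0 0 0.6 0; 0 0 0.6 0; 0 0 0.6 0; 0 0 0 0; 0 0 0 0"

```text
time_s: 14.55
tcp_pos: [0.4949, 0.2036, 0.1503]
ee_rot: [[0.964, -0.265, -0.001], [-0.265, -0.964, -0.001], [-0.0, 0.001, -1.0]]
wrist_force: [0.2, -0.3, 1.0]
gripper_width: 0.998
gripper_force: 0.0
```

```bash
python3 go.py 0.493 0.2045 0.042 76
python3 - <<'E'
from h import *
c=cap('top'); s=cap('side')
a=c['frame'][150:290,110:270]; b=s['frame'][110:250,160:320]
cv2.imwrite('pics/c6.png',cv2.resize(np.hstack([a,b]),(800,350),interpolation=cv2.INTER_CUBIC))
E
```

```text
t 14.55 p [0.4949 0.2036 0.1503] yawY -105.3 shift cm [-0.2  -0.04 10.83] rows>= 3.0 F [ 0.2 -0.3  1. ] w 8.69 gf 0.0 j [ 40.  17. -18.   0. -55.  35.]
turn -1.3
```

View pics/c6.png

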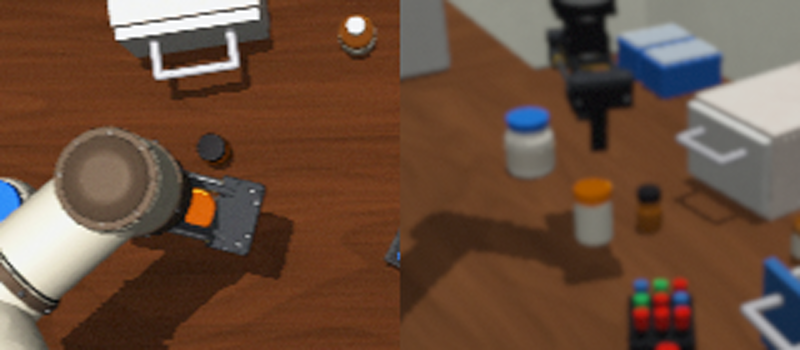

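The open fingers sit over the orange cap, at left crop (200,207). The vial at (212,148) is clear, so I'll descend and grip.

Request:
step_arm --targets "-0.1 0 1.5 0; 0 0 1.5 0; 0 0 1.5 0; 0 0 1.2 0; 0 0 1.2 0; 0 0 1.2 0; 0 0 1 0; 0 0 0.8 0; 0 0 0.5 0; 0 0 0.4 0; 0 0 0 0; 0 0 0 0"

```text
time_s: 15.65
tcp_pos: [0.4942, 0.2047, 0.0428]
ee_rot: [[0.965, -0.263, 0.0], [-0.263, -0.965, 0.0], [0.0, -0.0, -1.0]]
wrist_force: [0.4, 0.6, -0.1]
gripper_width: 1.001
gripper_force: 0.0
```

Request:
step_arm --targets "0 0 0 0; 0 0 0 0; 0 0 0 0; 0 0 0 0; 0 0 0 0; 0 0 0 0; 0 0 0 0; 0 0 0 0; 0 0 0 0; 0 0 0 0" --claw 4.4

```text
time_s: 16.48
tcp_pos: [0.4943, 0.205, 0.0427]
ee_rot: [[0.965, -0.263, 0.001], [-0.263, -0.965, 0.001], [0.001, -0.001, -1.0]]
wrist_force: [0.6, 2.3, 1.0]
gripper_width: 0.561
gripper_force: 30.0
```

Request:
step_arm --targets "0 0 -0.5 0; 0 0 -1 0; 0 0 -1.5 0; 0 0 -2 0; 0 0 -2 0; 0 0 -2 0; 0 0 -2 0; 0 0 -2 0; 0 0 -1.5 0; 0 0 -1 0; 0 0 -0.5 0; 0 0 0 0"

```text
time_s: 17.48
tcp_pos: [0.494, 0.2046, 0.2035]
ee_rot: [[0.965, -0.264, 0.001], [-0.264, -0.965, 0.001], [0.001, -0.001, -1.0]]
wrist_force: [-0.1, -0.1, -3.0]
gripper_width: 0.562
gripper_force: 30.0
```

The jar is held (48.8 mm). I'll turn and carry it above the open compartment.

Request:
step_arm --targets "0 0 0 -4; 0 0 0 -4; 0 0 0 -4; 0.5 1.4 0 0; 1 2.8 0 0; 1.2 3.5 0 0; 1.2 3.5 0 0; 1.2 3.5 0 0; 1.2 3.5 0 0; 1.2 3.5 0 0; 1.2 3.5 0 0; 1.2 3.5 0 0"

```text
time_s: 18.48
tcp_pos: [0.5755, -0.0894, 0.2009]
ee_rot: [[0.998, -0.058, -0.003], [-0.058, -0.998, 0.0], [-0.003, 0.0, -1.0]]
wrist_force: [1.3, 0.9, -2.3]
gripper_width: 0.557
gripper_force: 30.0
```

Request:
step_arm --targets "1.2 3.5 0 0; 1.2 3.4 0 0; 1.1 3 0 0; 0.7 1.7 0 0; 0.3 0.7 0 0; 0 0 0 0; 0 0 0 0"

```text
time_s: 19.07
tcp_pos: [0.6134, -0.2125, 0.2011]
ee_rot: [[0.998, -0.058, -0.003], [-0.058, -0.998, 0.001], [-0.003, -0.001, -1.0]]
wrist_force: [0.4, -0.3, -2.6]
gripper_width: 0.561
gripper_force: 30.0
```

```bash
python3 go.py 0.614 -0.214 0.0655 -93.3
python3 - <<'E'
from h import *
c=cap('top'); s=cap('side')
a=c['frame'][90:250,250:410]; b=s['frame'][130:290,310:470]
cv2.imwrite('pics/c7.png',cv2.resize(np.hstack([a,b]),(800,400),interpolation=cv2.INTER_CUBIC))
x=np.array([.998,-.058,0]);y=np.array([.058,.998,0]);o=np.array([.614,-.214,0])
for z in(.106,): print('pred compartment corners side',[np.round((np.array(proj(s,o+x*i*.057+y*j*.064+[0,0,z]))-[310,130])*2.5+[400,0]).tolist() for i in(-1,1) for j in(-1,1)])
E
```

```text
t 19.0667 p [ 0.6134 -0.2125  0.2011] yawY -93.3 shift cm [ 0.11  0.15 13.56] rows>= 4.0 F [ 0.4 -0.3 -2.6] w 4.88 gf 30.0 j [ -5.  25.   2.  -0. -67.  92.]
turn -0.0
pred compartment corners side [[483.0, 286.0], [416.0, 226.0], [572.0, 257.0], [501.0, 201.0]]
```

View pics/c7.png

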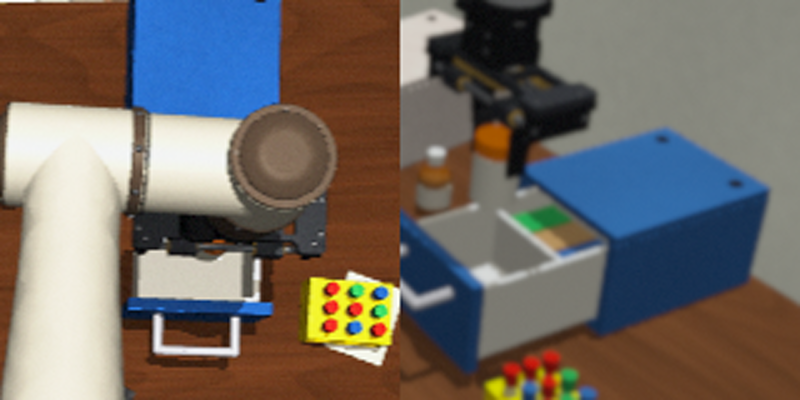

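The jar hangs over the compartment, and the predicted wall corners match the picture (right crop (483,286) and (572,257)). I'll lower it.

Request:
step_arm --targets "0.1 0.1 1 0; 0 0 1.5 0; 0 0 1.7 0; 0 0 1.7 0; 0 0 1.7 0; 0 0 1.5 0; 0 0 1.3 0; 0 0 1 0; 0 0 0.8 0; 0 0 0.5 0; 0 0 0.3 0; 0 0 0 0"

```text
time_s: 20.17
tcp_pos: [0.615, -0.2139, 0.0722]
ee_rot: [[0.998, -0.057, -0.0], [-0.057, -0.998, 0.0], [-0.0, -0.0, -1.0]]
wrist_force: [-0.2, -0.0, -1.9]
gripper_width: 0.562
gripper_force: 30.0
```

Request:
step_arm --targets "0 0 0.1 0; 0 0 0.1 0; 0 0 0 0; 0 0 0 0"

```text
time_s: 20.5
tcp_pos: [0.6153, -0.2142, 0.071]
ee_rot: [[0.998, -0.057, 0.001], [-0.057, -0.998, -0.0], [0.001, 0.0, -1.0]]
wrist_force: [0.7, -0.8, -2.1]
gripper_width: 0.562
gripper_force: 30.0
```

Request:
step_arm --targets "0 0 0.1 0; 0 0 0.1 0; 0 0 0.1 0; 0 0 0.1 0; 0 0 0 0; 0 0 0 0; 0 0 0 0"

```text
time_s: 21.08
tcp_pos: [0.6151, -0.2141, 0.0665]
ee_rot: [[0.998, -0.057, 0.0], [-0.057, -0.998, -0.0], [0.0, 0.0, -1.0]]
wrist_force: [-0.5, 0.0, -2.5]
gripper_width: 0.562
gripper_force: 30.0
```

Request:
step_arm --targets "0 0 0.1 0; 0 0 0.1 0; 0 0 0 0; 0 0 0 0; 0 0 0 0"

```text
time_s: 21.5
tcp_pos: [0.6153, -0.2141, 0.0648]
ee_rot: [[0.998, -0.057, 0.0], [-0.057, -0.998, -0.0], [0.0, 0.0, -1.0]]
wrist_force: [0.3, -0.2, -0.6]
gripper_width: 0.557
gripper_force: 30.0
```

Request:
step_arm --targets "0 0 0.05 0; 0 0 0 0; 0 0 0 0"

```text
time_s: 21.75
tcp_pos: [0.6154, -0.2141, 0.0647]
ee_rot: [[0.998, -0.057, 0.001], [-0.057, -0.998, -0.0], [0.001, 0.0, -1.0]]
wrist_force: [-0.5, 1.3, 2.1]
gripper_width: 0.563
gripper_force: 30.0
```

Request:
step_arm --targets "0 0 0 0; 0 0 0 0; 0 0 0 0; 0 0 0 0; 0 0 0 0; 0 0 0 0; 0 0 0 0" --claw 6.4

```text
time_s: 22.33
tcp_pos: [0.6151, -0.2141, 0.0639]
ee_rot: [[0.998, -0.057, -0.0], [-0.057, -0.998, 0.0], [-0.0, 0.0, -1.0]]
wrist_force: [0.7, -0.2, 0.3]
gripper_width: 0.735
gripper_force: 0.0
```

Request:
step_arm --targets "0 0 -0.4 0; 0 0 -0.6 0; 0 0 -1 0; 0 0 -1.5 0; 0 0 -2 0; 0 0 -2 0; 0 0 -2 0; 0 0 -2 0; 0 0 -1.5 0; 0 0 -0.5 0; 0 0 0 0; 0 0 0 0"

```text
time_s: 23.33
tcp_pos: [0.6148, -0.2139, 0.199]
ee_rot: [[0.998, -0.058, -0.0], [-0.058, -0.998, 0.001], [-0.0, -0.001, -1.0]]
wrist_force: [-0.8, 0.3, -1.1]
gripper_width: 0.737
gripper_force: 0.0
```

```bash
python3 go.py 0.493 -0.210 0.15 -3.3
python3 - <<'E'
from h import *
c=cap('top'); s=cap('side')
a=c['frame'][90:250,250:410]; b=s['frame'][130:290,310:470]
cv2.imwrite('pics/c8.png',cv2.resize(np.hstack([a,b]),(800,400),interpolation=cv2.INTER_CUBIC))
E
```

```text
t 23.3333 p [ 0.6148 -0.2139  0.199 ] yawY -93.3 shift cm [-12.18   0.32   4.9 ] rows>= 4.0 F [-0.8  0.3 -1.1] w 6.41 gf 0.0 j [ -5.  25.   2.  -0. -67.  92.]
turn -90.0
```

View pics/c8.png

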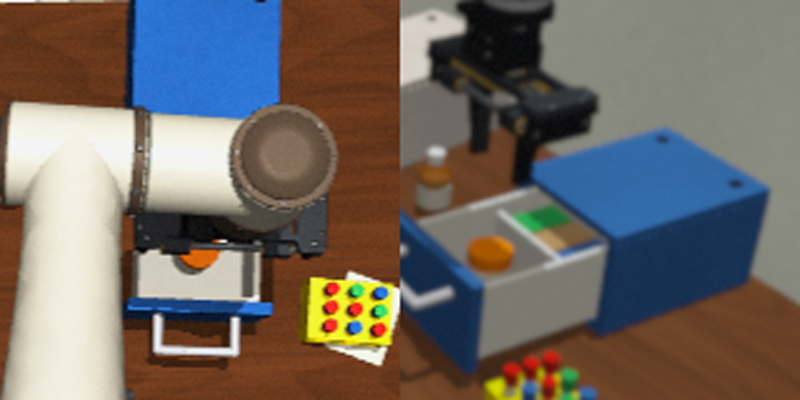

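The jar stands upright in the front compartment: cap at left crop (200,257) and right crop (490,253). Now I'll regrip the handle and push the drawer shut.

Request:
step_arm --targets "-2.2 0.1 0 0; -2.5 0.1 0 0; -2.5 0.1 0 0; -2.5 0 0 0; -2.5 0 0 0; 0 0 0 6.5; 0 0 0 7; 0 0 0 7; 0 0 0 7; 0 0 0 7; 0 0 0 7; 0 0 0 7" --claw 3.6

```text
time_s: 24.43
tcp_pos: [0.4925, -0.2099, 0.1978]
ee_rot: [[0.614, -0.789, -0.003], [-0.789, -0.614, 0.0], [-0.002, 0.002, -1.0]]
wrist_force: [0.1, -0.1, -0.6]
gripper_width: 0.417
gripper_force: 0.0
```

Request:
step_arm --targets "0 0 0 7; 0 0 0 7; 0 0 0 7; 0 0 0 7; 0 0 0 7; 0 0 0 6.5; 0 0 1 0; 0 0 1 0; 0 0 1 0; 0 0 0.5 0; 0 0 0 0; 0 0 0 0"

```text
time_s: 25.43
tcp_pos: [0.4929, -0.2101, 0.1633]
ee_rot: [[-0.056, -0.998, -0.001], [-0.998, 0.056, -0.0], [0.0, 0.001, -1.0]]
wrist_force: [0.7, -0.6, 0.7]
gripper_width: 0.41
gripper_force: 0.0
```

```bash
python3 go.py 0.493 -0.210 0.0745 -3.3
python3 - <<'E'
from h import *
s=cap('side'); cv2.imwrite('pics/c9.png',cv2.resize(s['frame'][140:280,280:480],(800,560),interpolation=cv2.INTER_CUBIC))
print([((np.array(proj(s,(.4935+a*.0026,-.21+a*.045,.092)))-[280,140])*4).round() for a in(1,-1)])
E
```

```text
t 25.4333 p [ 0.4929 -0.2101  0.1633] yawY 176.8 shift cm [-0.01 -0.02  8.88] rows>= 3.0 F [ 0.7 -0.6  0.7] w 3.57 gf 0.0 j [ -6.  16. -17.   0. -57.   2.]
turn 0.1
[array([ 80., 379.]), array([153., 450.])]
```

View pics/c9.png

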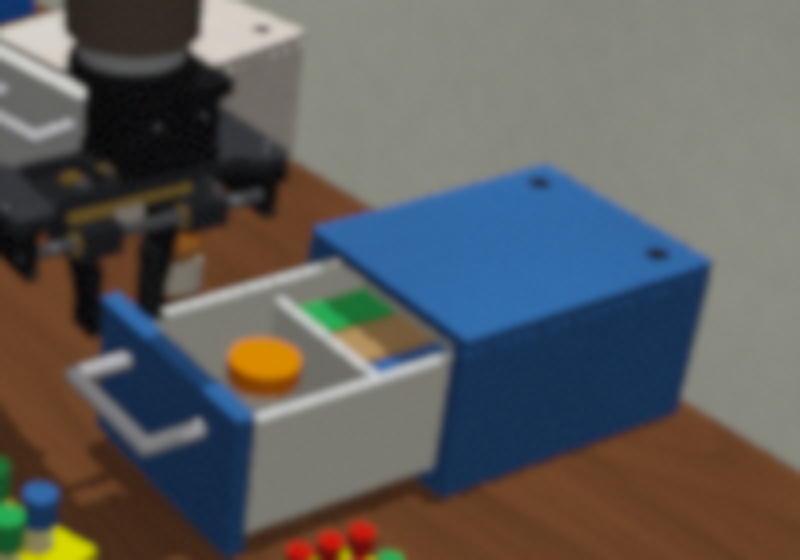

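The fingers hang above the bar, at crop (75,375)–(148,448). I'll descend, grip and push gently.

Request:
step_arm --targets "0 0 0.8 0; 0 0 0.9 0; 0 0 0.9 0; 0 0 0.9 0; 0 0 0.9 0; 0 0 0.9 0; 0 0 0.9 0; 0 0 0.9 0; 0 0 0.8 0; 0 0 0.6 0; 0 0 0.3 0; 0 0 0 0"

```text
time_s: 26.48
tcp_pos: [0.4927, -0.21, 0.0752]
ee_rot: [[-0.057, -0.998, -0.002], [-0.998, 0.057, 0.0], [-0.0, 0.002, -1.0]]
wrist_force: [-0.6, -0.7, 0.1]
gripper_width: 0.417
gripper_force: 0.0
```

Request:
step_arm --targets "0 0 0 0; 0 0 0 0; 0 0 0 0; 0 0 0 0; 0 0 0 0; 0 0 0 0; 0 0 0 0; 0 0 0 0" --claw 0.4

```text
time_s: 27.15
tcp_pos: [0.4926, -0.2101, 0.0763]
ee_rot: [[-0.057, -0.998, -0.001], [-0.998, 0.057, 0.0], [0.0, 0.001, -1.0]]
wrist_force: [-3.2, 0.2, 4.3]
gripper_width: 0.114
gripper_force: 30.0
```

Request:
step_arm --targets "0 -0.1 0 0; 0 -0.2 0 0; 0 -0.4 0 0; 0 -0.6 0 0; 0 -0.8 0 0; 0 -0.9 0 0; 0 -0.9 0 0; 0 -0.9 0 0; 0 -0.9 0 0; 0 -0.9 0 0; 0 -0.9 0 0; 0 -0.9 0 0"

```text
time_s: 28.15
tcp_pos: [0.578, -0.2151, 0.0763]
ee_rot: [[-0.057, -0.998, 0.0], [-0.998, 0.057, -0.0], [0.0, -0.0, -1.0]]
wrist_force: [-3.4, 0.9, 5.8]
gripper_width: 0.115
gripper_force: 30.0
```

Request:
step_arm --targets "0 -0.9 0 0; 0 -0.9 0 0; 0 -0.9 0 0; 0 -0.9 0 0; 0 -0.9 0 0; 0 -0.8 0 0; 0 -0.6 0 0; 0 -0.4 0 0; 0 -0.3 0 0; 0 -0.2 0 0; 0 -0.1 0 0; 0 0 0 0"

```text
time_s: 29.15
tcp_pos: [0.6469, -0.2192, 0.0763]
ee_rot: [[-0.057, -0.998, 0.002], [-0.998, 0.057, -0.001], [0.001, -0.002, -1.0]]
wrist_force: [-1.0, -1.2, 4.9]
gripper_width: 0.113
gripper_force: 30.0
```

Shut should come at about x = 0.653. I'll close in slowly.

Request:
step_arm --targets "0 -0.1 0 0; 0 -0.1 0 0; 0 -0.1 0 0; 0 -0.1 0 0; 0 -0.1 0 0; 0 -0.1 0 0; 0 -0.1 0 0; 0 0 0 0; 0 0 0 0"

```text
time_s: 29.9
tcp_pos: [0.6532, -0.2196, 0.0764]
ee_rot: [[-0.057, -0.998, 0.001], [-0.998, 0.057, -0.001], [0.0, -0.001, -1.0]]
wrist_force: [-2.0, -1.2, 4.5]
gripper_width: 0.116
gripper_force: 30.0
```

Request:
step_arm --targets "0 -0.1 0 0; 0 -0.1 0 0; 0 -0.1 0 0; 0 0 0 0; 0 0 0 0"

```text
time_s: 30.32
tcp_pos: [0.6543, -0.2196, 0.0763]
ee_rot: [[-0.058, -0.998, -0.004], [-0.998, 0.058, 0.0], [0.0, 0.004, -1.0]]
wrist_force: [-4.9, -1.1, 7.8]
gripper_width: 0.115
gripper_force: 30.0
```

Request:
step_arm --targets "0 0.2 0 0; 0 0 0 0; 0 0 0 0; 0 0 0 0; 0 0 0 0; 0 0 0 0; 0 0 0 0" --claw 3.4

```text
time_s: 30.9
tcp_pos: [0.654, -0.2192, 0.0758]
ee_rot: [[-0.057, -0.998, -0.0], [-0.998, 0.057, 0.0], [-0.0, 0.0, -1.0]]
wrist_force: [0.1, 0.5, -0.1]
gripper_width: 0.381
gripper_force: 0.0
```

Request:
step_arm --targets "0 0 -0.5 0; 0 0 -1 0; 0 0 -1.5 0; 0 0 -2 0; 0 0 -2 0; 0 0 -2 0; 0 0 -2 0; 0 0 -2 0; 0 0 -1.5 0; 0 0 -1 0; 0 0 0 0; 0 0 0 0"

```text
time_s: 31.9
tcp_pos: [0.6538, -0.2192, 0.2316]
ee_rot: [[-0.057, -0.998, 0.001], [-0.998, 0.057, 0.0], [-0.0, -0.001, -1.0]]
wrist_force: [-0.2, 0.0, -1.5]
gripper_width: 0.387
gripper_force: 0.0
```

Run:
```python
from h import *
s=cap('side'); c=cap('top'); cv2.imwrite('pics/c10.png',cv2.resize(np.hstack([s['frame'][110:310,180:500],c['frame'][60:260,140:400]]),(800,276),interpolation=cv2.INTER_CUBIC))
o=cv2.imread('pics/side1.png')
d=cv2.absdiff(o,s['frame']).max(2)
print('diff drawer right edge/front region',(d[190:255,385:450]>30).sum(),'handle',(d[212:240,344:380]>40).sum(),'vial/reagent',(d[150:205,200:270]>40).sum())
```

```text
diff drawer right edge/front region 24 handle 121 vial/reagent 300
```

View pics/c10.png

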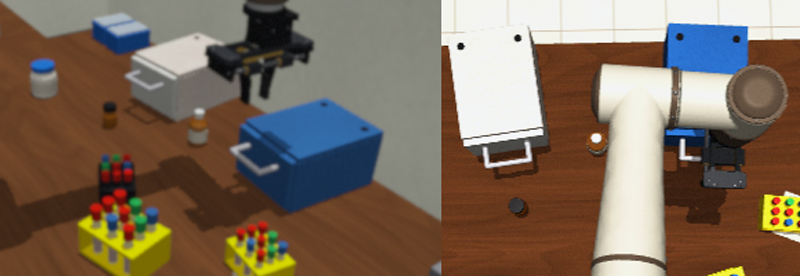

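The picture shows the blue drawer shut, with the rack, vial, reagent jar and flask all standing. The white drawer is closed and the gripper is clear. Handing in.

```bash
python3 -c "
from h import *
print(r.finish_job())"
```

```text
the job is handed in; nothing more can be done
None
```

The job is handed in, with no verdict reported back: the jar was set upright in the blue drawer's front compartment, the drawer was pushed gently shut, the rack was slid clear and left upright, the other bottles are still standing, and the white drawer is closed.

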